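# Close up the latched divider on the loose balls of the roof-stair shelf

### The job

The three balls lie loose on the lower shelf; close the orange divider up on them so that they cannot roll about. Hold its red release lever squeezed, slide the divider along the notched rail until the balls stand in a row against the dark end stop with no more than about half a ball's width of play left, and let go so that the latch drops fully home in a notch. Leave the bottle and the two bails as they are.

Things in the scene. Friction and masses are not known exactly. Their poses are not given: they have to be found in the camera images.
- shelf: Low stepped shelf unit of sun-faded blue-grey plastic, fixed, 620 mm wide (y), 300 deep (x). Origin on the work surface at mid-unit; x points away from the robot into the shelf, y along it, z up. Lower deck top at z 70, x -150 to 150; two ribs on it (12 high, 60 apart) form a ball gutter centred on x -100; behind it at x -30 a notched aluminium rail, 12 wide, tooth tops at z 90.
- upper_edge (a point): Middle of the front lower edge of the upper deck (underside z 275, top z 300, shelf x -20 to 148, posts to z 335). The divider's grip stands only 10 mm in front of this edge and 125 below it, so a gripper straight down would strike it: come from the robot's side over the gutter, fingers pointing down and forward, leaning 25 to 45 degrees from vertical.
- divider (a joint): Slide of the orange divider along shelf +y, towards balls and end stop, m; travel -0.004 to 0.214. Notches at 0, 0.030, 0.060 ... 0.210 (every 30 mm). The latch drops in within about 4 mm of a notch and then holds, with that much rattle. Starts latched at 0. Friction about 6 N with the latch lifted; latched, it cannot be pushed along.
- lever (a joint): Angle of the red squeeze lever, rad: 0 = released, latch fully home in a notch; 0.33 = fully squeezed, at its stop. The latch clears the teeth above about 0.2. Let go between notches it rests on a tooth at about 0.19 and drops in when the divider is slid to a notch. Springs back by itself; 2 to 4.5 N at the tab squeezes it.
- divider_face (a point): Centre of the orange divider plate's flat face on the ball side, 36 mm above the lower deck, on the gutter's centre line; moves with the divider. The plate is 78 mm across the gutter, 7 thick, its top 90 mm above the deck.
- squeeze_point (a point): Where to squeeze: midway between the outer faces of the black and red tabs when fully squeezed (then 26 mm apart, closing along shelf y), above the rail, 150 mm above the work surface; moves with the divider. Jaws closed about this point move the red tab while the black one stays. Released, the tabs measure 46 mm over their outer faces. Grey carriage below: top 41 mm under this point.
- black_tab (a point): On the outer (-y) face of the fixed black grip tab at squeezing height, 13 mm from the squeeze point. The tab is upright, 24 mm wide along x, 6 thick, its top 24 mm above this point; moves with the divider.
- lever_tab (a point): On the outer (+y) face of the red lever tab at squeezing height. Released, it lies 33 mm from the squeeze point and the tab leans outwards (37 mm at its top, 18 mm higher). Tab 24 mm wide along x, 6 thick, hinged 60 mm below; squeezing swings it towards -y, to the black tab.
- end_stop: Dark blue-grey plate bolted across the gutter, as big as the divider's; fixed, but stands elsewhere along the gutter in each run. Origin: on the lower deck, in its face towards the balls, on the gutter's centre line; axes as the shelf's, so the balls and the divider lie at negative y of it.
- red_ball_a_center (a point): Centre of a dark red ball, 72 mm diameter, 0.16 kg, loose in the gutter between divider and end stop. The three balls may lie in any order, with gaps; together in a row they take 211 mm.
- red_ball_b_center (a point): Centre of the other red ball, a little paler, 72 mm diameter, 0.16 kg, loose in the gutter.
- tennis_ball_center (a point): Centre of the yellow tennis ball, 67 mm diameter, 0.06 kg, loose in the gutter.
- bottle: Aluminium bottle with a blue band and a black twist cap, 66 mm diameter, 180 mm tall, standing on the upper deck. Origin: centre of its underside, z up along it. Leave alone.
- bail_a: Wooden bail, 109 mm long (its y), 16 mm thick, lying near the front edge of the upper deck. Origin: centre of its underside. Leave alone.
- bail_b: The other wooden bail, the same size, also near the front edge of the upper deck. Leave alone.
There are look-alikes about, which are no part of the job. What is shaped like the part that bears red_ball_a_center but blue or turquoise is not meant.

How it is judged:
By the outcome, as a careful person would: the job done as asked, in the order asked, and still so for the second after the job is handed in, with the robot touching nothing.
It also fails if it takes over 40 s, if anything falls off the work surface, if the arm or the gripper's body presses on something with over 40 N, if the wrist force passes 120 N, or if a joint passes its speed limit or range.

### The arm

A 7-joint arm with a two-finger parallel gripper is mounted at the origin on the work surface. World frame = base frame: x ahead of the robot, y to its left, z up, the work surface at z = 0. Lengths are in m, angles in rad, forces in N, time in s.
With the tool pointing down it reaches from about 0.425 to 0.925 m from the base axis. Payload 6.8 kg.
Tool frame: the origin (TCP) lies at the very end of the fingers, on their centre line; the grasp point (between the pads) lies 19 mm behind it; z points along the fingers, y is the line along which they close (so a half turn about z gives the same grasp; the last joint's range is limited). The gripper opens to 85 mm and grips with 20 to 120 N. Pads are 22 mm wide; open, the fingers measure 114 mm over their backs; the gripper's body (76 mm by 85 mm) begins 54 mm behind the grasp point. The pads swing forward as they close: fully open they stand 13 mm farther back than shut.
Start: joints at [1.178, 0.477, 0.022, 1.555, -0.011, 1.109, -0.083], TCP at [0.19, -0.648, 0.231] pointing down, gripper open.
Joint ranges: [-2.96, 2.96], [-0.34, 2.1], [-1.41, 1.46], [0.24, 2.44], [-1.37, 4.51], [0.17, 1.92], [-2.96, 2.96]. Speed limits (rad/s): [2.39, 2.39, 3.14, 3.14, 3.14, 3.14, 3.14].

### API

Orientations are given as a rotation vector (axis times angle).
In Python, from bench import monitor, optics, r gives the robot as it stands.
- The arm moves only by the shell command python3 -m crank 'ROWS' [OPENING] [FORCE]. ROWS is JSON, a list of rows, each a list of 2 entries, a list of its own where there are three numbers: the shift along the tool's x, y, z in cm, then the turn, a rotation vector about the tool's x, y, z in rad. A call has 1 to 5 rows; each row shifts and turns the commanded pose from where the row before left it, along the tool's axes as they then stand; what a row does not reach is not made up. A row lasts 1/10 s, in which the tool goes at most 50 mm and 8.59 degrees, less where a joint would pass 70% of its speed; a pose out of reach is approached as far as the arm can. A call is refused whole if a number of a shift passes 5 or a number of a turn 0.15, either way. A call with a gripper value outside its range is refused whole. OPENING is the finger opening in cm, from 0 to 8.54, set as the call begins (- or left out, the last holds). The fingers move at their own pace and stop on an object; FORCE is the grip in N (left out, the last holds). Time passes only in rows, so rows that do not move let the fingers close. It gives the time, the measured TCP pose, the force, the opening and the grip force at its end, in the units of the state.
- monitor.get_obs(): the state, without advancing time (a new reading comes with each control period).
- optics.grab_frame(name): name is "side" or "top" or "wrist"; returns (picture, depth): 384x512x3 uint8, red, green, blue; 384x512 float32, m along the optical axis (not along the pixel's ray), 0 where there is no reading.
- optics.camera_model(name): a dict with "vertical_fov" (degrees; the focal length in pixels is half the picture's height over the tangent of half this angle, whatever the lens; pixels are square), "cx", "cy" (the principal point, pixels), "R" (3x3) and "t" (3): a world point X has camera coordinates R X + t; the wrist camera has in their place "hand_eye" (4x4, takes a point from camera to tool coordinates, whose origin is the TCP and whose axes are the flange's). Camera axes: x right, y down, z forward; pixel columns grow to the right and rows downward; lengths in m; the calibration is good to about 2 mm. The wrist camera is an equidistant fisheye: a pixel r from the principal point sees the ray r / f radians off the axis. A picture is of the moment at which its call begins: read the wrist's pose just before it. camera_model takes no time and is no camera call.
- r.hand_in(): hands the job in; it is judged then, once.
The state is a dict: "clock": time; "joints": joint angles; "qvel": joint speeds; "tau": joint torques, N m; "tcp_pos": TCP position; "orientation": TCP orientation; "contact_force": force on the tool from outside, world axes, zero at the start; "moment": the same for the moment, N m; "grip_width": finger opening in m; "gripper_force": force on a finger pad.
Only numpy, scipy, OpenCV 4.12 (cv2) and the standard library are available. Lean on these libraries where they do the work, as an engineer would, in place of code of your own. Each camera call takes 0.05 s, during which the arm holds its last target. There are 200 camera calls.

## Working session

There is one attempt and no reset: what is moved stays moved. The work goes in short steps, Python scripts to look and compute and a shell command to move; the robot and the scene stay as the last step left them, time stands still between calls to the robot, and variables do not carry over. Pictures are saved under pics/ and viewed, at most 10 in all, crops included, and the job is handed in when it is done.

```bash
ls; mkdir -p pics
python3 - <<'E'
from bench import monitor, optics, r
import cv2,numpy as np
o=monitor.get_obs();print(o)
for n in("side","top"):
    p,d=optics.grab_frame(n);cv2.imwrite(f"pics/{n}0.png",p[...,::-1]);np.savez(f"{n}0.npz",p=p,d=d)
    print(n,optics.camera_model(n))
print(optics.camera_model("wrist"))
a=cv2.imread("pics/side0.png");b=cv2.imread("pics/top0.png")
E
```

```text
pics
{'clock': 0.0, 'joints': array([ 1.17790881,  0.47784508,  0.02235064,  1.55642919, -0.01149944,
        1.10927945, -0.08306689]), 'qvel': array([ 0.00048558,  0.00062363, -0.00125298, -0.00040445, -0.00216027,
       -0.00081599,  0.00178362]), 'tau': array([-8.97264945e-04, -5.96456265e+01,  1.60772033e+00, -2.81201577e+01,
        1.25164585e-02,  9.48095578e-03, -4.98522738e-06]), 'tcp_pos': array([ 0.18946196, -0.64726439,  0.23030516]), 'orientation': array([-3.10801654e+00, -4.45649907e-01,  6.29094695e-04]), 'contact_force': array([-0.04559968,  0.57859117,  0.00863336]), 'moment': array([-0.02160935, -0.02422077, -0.02314084]), 'gripper_force': 0.0, 'grip_width': 0.0851528451434627}
side {'vertical_fov': 52.26423085580305, 'cx': 256.03722054380813, 'cy': 184.70201655989734, 'R': array([[-0.92128403, -0.38888646, -0.00175031],
       [-0.25157377,  0.59940615, -0.75988348],
       [ 0.29655754, -0.69962818, -0.65005695]]), 't': array([0.49455616, 0.24909697, 0.88318774])}
top {'vertical_fov': 50.84863077950122, 'cx': 262.84676404928143, 'cy': 189.98072420960978, 'R': array([[ 0.00961041, -0.99950917, -0.02981725],
       [-0.98814805, -0.00492422, -0.15342484],
       [ 0.15320271,  0.03093833, -0.98771036]]), 't': array([0.03923225, 0.55041567, 1.00712019])}
{'vertical_fov': 65.70646984690485, 'cx': 256.40812538447017, 'cy': 196.37575408884965, 'hand_eye': array([[-1.31072703e-04, -9.52727134e-01, -3.03827238e-01,
         7.81829253e-02],
       [ 9.99999947e-01, -3.46989095e-05, -3.22598144e-04,
        -1.50562431e-04],
       [ 2.96805531e-04, -3.03827265e-01,  9.52727088e-01,
        -1.42015502e-01],
       [ 0.00000000e+00,  0.00000000e+00,  0.00000000e+00,
         1.00000000e+00]])}
```

View pics/side0.png

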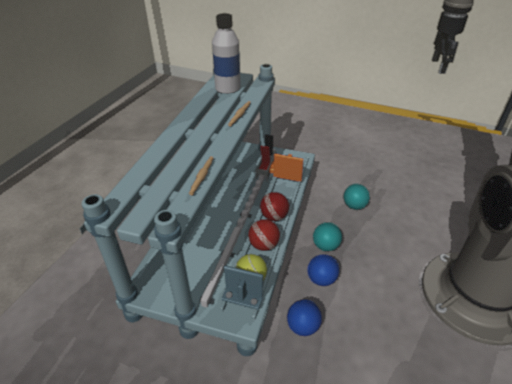

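View pics/top0.png

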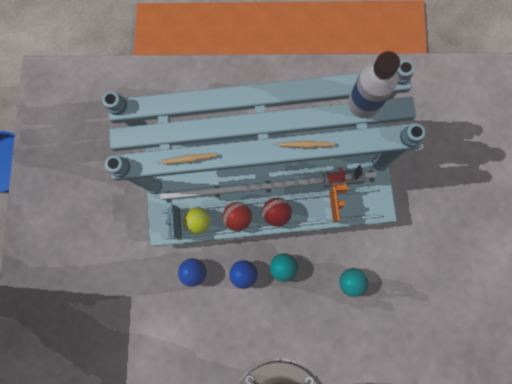

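The side view shows the shelf lengthwise, with the orange divider at (288,167), its black and red tabs at (267,150), two red balls at (275,206) and (264,235), the tennis ball at (251,268) and the dark stop at (244,283). The top view shows the divider plate at (336,203), the red tab at (336,177), the black tab at (357,172), the balls at (277,211), (237,216) and (198,220), and the stop at (175,221).

Look-alikes: blue balls at top-view (192,272) and (243,274), turquoise at (284,267) and (354,282). All four lie on the floor and I'm ignoring them. The targets are the balls in the gutter and the orange divider's black and red tabs.

```bash
cat > h.py <<'E'
import numpy as np,cv2
from bench import monitor, optics, r
from scipy.spatial.transform import Rotation as Ro
def ray(n,u,v):
    m=optics.camera_model(n);f=192/np.tan(np.radians(m["vertical_fov"]/2))
    return m,np.array([(u-m["cx"])/f,(v-m["cy"])/f,1])
def deproj(n,u,v,z):
    m,k=ray(n,u,v);return m["R"].T@(k*z-m["t"])
def onz(n,u,v,Z):
    m,k=ray(n,u,v);o=-m["R"].T@m["t"];d=m["R"].T@k;return o+d*(Z-o[2])/d[2]
E
python3 - <<'E'
from h import *
T=np.load("top0.npz");S=np.load("side0.npz")
c=T["p"][140:250,140:430,::-1];cv2.imwrite("pics/c1.png",cv2.resize(c,None,fx=2.75,fy=2.75,interpolation=cv2.INTER_CUBIC))
c=S["p"][120:320,190:330,::-1];cv2.imwrite("pics/c2.png",cv2.resize(c,None,fx=3,fy=3,interpolation=cv2.INTER_CUBIC))
np.set_printoptions(precision=4,suppress=True)
for u,v,Z in[(114,103,.335),(116,167,.335),(405,72,.335),(414,134,.335)]:print("post",onz("top",u,v,Z))
D=T["d"]
for u,v in[(277,205),(237,210),(198,215),(175,221),(336,205),(336,177),(357,172),(270,187),(270,235)]:print((u,v),deproj("top",u,v,np.median(D[v-1:v+2,u-1:u+2])))
E
```

```text
post [0.6755 0.327  0.335 ]
post [0.5478 0.3146 0.335 ]
post [ 0.7373 -0.2389  0.335 ]
post [ 0.6132 -0.2503  0.335 ]
(277, 205) [0.4997 0.0067 0.1395]
(237, 210) [0.4873 0.1003 0.1403]
(198, 215) [0.4755 0.1931 0.1336]
(175, 221) [0.4605 0.2456 0.1399]
(336, 205) [ 0.4982 -0.1278  0.1592]
(336, 177) [ 0.5741 -0.1377  0.1018]
(357, 172) [ 0.5767 -0.1789  0.1519]
(270, 187) [0.5518 0.0242 0.0813]
(270, 235) [ 0.4358  0.0244 -0.0019]
```

View pics/c1.png

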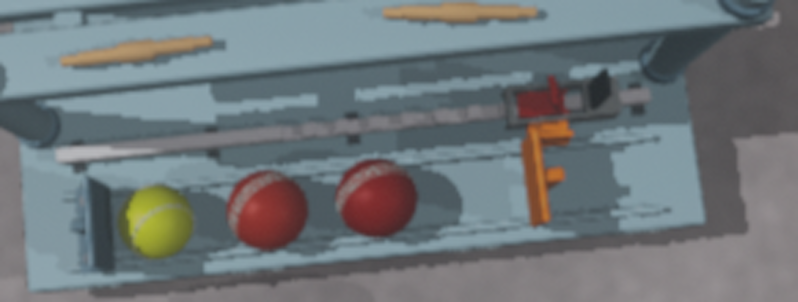

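View pics/c2.png

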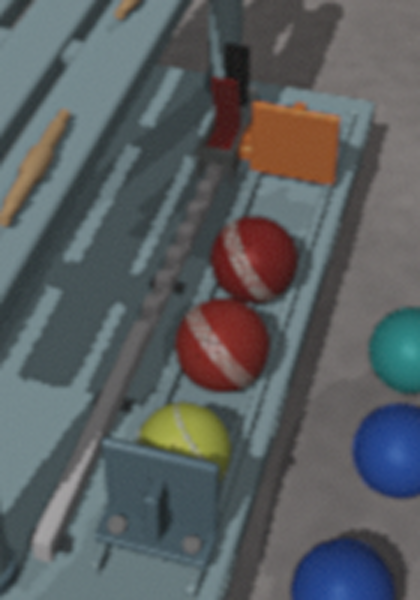

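Run:
```python
from h import *
np.set_printoptions(precision=4,suppress=True)
a=0.112;ex=np.array([np.cos(a),np.sin(a),0]);ey=np.array([-np.sin(a),np.cos(a),0])
def P(n,u,v,Z,l):
    p=onz(n,u,v,Z);print(l,p,"s,t",round(p@ex,4),round(p@ey,4))
C=lambda u,v:(140+u/2.75,140+v/2.75)
G=lambda u,v:(190+u/3,120+v/3)
P("top",*C(527,140),.16,"div face top back");P("top",*C(541,226),.16,"div face top front")
P("top",*C(90,180),.16,"stop face top back");P("top",*C(97,270),.16,"stop face top front")
P("top",*C(112,268),.075,"stop face bottom")
P("side",*G(254,102),.16,"div top back");P("side",*G(340,114),.16,"div top front")
P("side",*G(217,460),.16,"stop top front(outer)");P("side",*G(105,438),.16,"stop top back(outer)")
P("top",*C(604,70),.174,"black top")
P("top",*C(553,78),.168,"red top")
P("side",*G(240,45),.174,"black top");P("side",*G(227,80),.168,"red top")
P("top",*C(600,140),.09,"x");P("top",*C(440,115),.09,"rail mid");P("top",*C(120,152),.09,"rail L")
P("top",*C(380,262),.07,"deck front")
# ray depth points
T=np.load("top0.npz");D=T["d"];m=optics.camera_model("top");print(-m["R"].T@m["t"])
vv,uu=np.mgrid[140:240,320:375]
pts=np.array([deproj("top",u,v,D[v,u]) for u,v in zip(uu.ravel(),vv.ravel())]);col=T["p"][vv.ravel(),uu.ravel()].astype(int)
s=pts@ex;t=pts@ey;z=pts[:,2]
k=(z>.150)&(z<.2)&(col.max(1)<75)
print("black",k.sum(),np.c_[s,t,z][k][:12])
k=(col[:,0]>90)&(col[:,1]<60)&(z>.1)
print("red",k.sum(),np.c_[s,t,z][k][::4])
k=(col[:,0]>150)&(col[:,2]<80)&(z>.155)
print("or",k.sum(),np.c_[s,t,z][k].min(0),np.c_[s,t,z][k].max(0),np.percentile(t[k],[5,50,95]))
```

```text
div face top back [ 0.5306 -0.1183  0.16  ] s,t 0.5141 -0.1769
div face top front [ 0.459  -0.1286  0.16  ] s,t 0.4417 -0.1791
stop face top back [0.4948 0.2474 0.16  ] s,t 0.5193 0.1906
stop face top front [0.4198 0.2383 0.16  ] s,t 0.4438 0.1898
stop face bottom [0.4245 0.2457 0.075 ] s,t 0.4493 0.1967
div top back [ 0.5352 -0.1221  0.16  ] s,t 0.5182 -0.1811
div top front [ 0.4607 -0.1343  0.16  ] s,t 0.4428 -0.185
stop top front(outer) [0.4216 0.2419 0.16  ] s,t 0.446 0.1933
stop top back(outer) [0.4938 0.2538 0.16  ] s,t 0.5191 0.197
black top [ 0.5874 -0.1808  0.174 ] s,t 0.5635 -0.2453
red top [ 0.5818 -0.1396  0.168 ] s,t 0.5625 -0.2038
black top [ 0.5716 -0.181   0.174 ] s,t 0.5478 -0.2437
red top [ 0.5651 -0.1332  0.168 ] s,t 0.5467 -0.1955
x [ 0.5417 -0.1932  0.09  ] s,t 0.5167 -0.2526
rail mid [ 0.5638 -0.0503  0.09  ] s,t 0.5547 -0.113
rail L [0.5285 0.2391 0.09  ] s,t 0.5519 0.1786
deck front [0.4322 0.0032 0.07  ] s,t 0.4298 -0.0452
[0.3892 0.0108 1.0804]Traceback (most recent call last):
  File "<stdin>", line 21, in <module>
  File "h.py", line 8, in deproj
    m,k=ray(n,u,v);return m["R"].T@(k*z-m["t"])
        ~~~^^^^^^^
  File "h.py", line 5, in ray
    m=optics.camera_model(n);f=192/np.tan(np.radians(m["vertical_fov"]/2))
ValueError: time passes only in moves, steps and waits
```

The divider-to-stop distance is about 0.370 m by both cameras. Taking off 211 mm for the balls leaves 159 mm, so the notch at 0.150 is the right one, with about 9 mm of play. I'll lean the tool 42° and go to a pre-grasp pose.

```bash
cat >> h.py <<'E'
a=0.112;ex=np.array([np.cos(a),np.sin(a),0]);ey=np.array([-np.sin(a),np.cos(a),0]);ez=np.array([0,0,1.])
def target(s,t,z,back=0,lean=42):
    l=np.radians(lean);zt=np.sin(l)*ex-np.cos(l)*ez;xt=np.cos(l)*ex+np.sin(l)*ez
    R=Ro.from_matrix(np.c_[xt,np.cross(zt,xt),zt])
    return s*ex+t*ey+z*ez+zt*(.019-back),R
def plan(p,R,n,o=None):
    "rows from the measured pose to p,R"
    o=o or monitor.get_obs();q=o["tcp_pos"];Q=Ro.from_rotvec(o["orientation"])
    dp=(p-q)/n;w=(Q.inv()*R).as_rotvec()/n
    for k in range(n):
        print(np.round(100*(Q.inv().apply(dp)),2).tolist(),np.round(w,3).tolist());Q=Q*Ro.from_rotvec(w)
def st():
    o=monitor.get_obs();p=o["tcp_pos"];print("t",o["clock"],"s,t,z",np.round([p@ex,p@ey,p[2]],4),"F",np.round(o["contact_force"],1),"w",o["grip_width"],o["gripper_force"]);return o
E
python3 - <<'E'
from h import *
plan(*target(.5535,-.226,.150,.15),15)
E
```

```text
[2.8, -2.48, -0.11] [-0.004, 0.049, 0.011]
[2.78, -2.51, 0.02] [-0.004, 0.049, 0.011]
[2.74, -2.54, 0.14] [-0.004, 0.049, 0.011]
[2.71, -2.57, 0.26] [-0.004, 0.049, 0.011]
[2.66, -2.6, 0.38] [-0.004, 0.049, 0.011]
[2.61, -2.63, 0.5] [-0.004, 0.049, 0.011]
[2.56, -2.66, 0.61] [-0.004, 0.049, 0.011]
[2.49, -2.69, 0.72] [-0.004, 0.049, 0.011]
[2.43, -2.72, 0.83] [-0.004, 0.049, 0.011]
[2.35, -2.75, 0.94] [-0.004, 0.049, 0.011]
[2.27, -2.78, 1.04] [-0.004, 0.049, 0.011]
[2.19, -2.81, 1.14] [-0.004, 0.049, 0.011]
[2.1, -2.84, 1.23] [-0.004, 0.049, 0.011]
[2.01, -2.87, 1.32] [-0.004, 0.049, 0.011]
[1.91, -2.9, 1.4] [-0.004, 0.049, 0.011]
```

```bash
python3 -m crank '[[[2.8,-2.5,-0.1],[0,0.05,0.01]],[[2.8,-2.5,0],[0,0.05,0.01]],[[2.75,-2.5,0.1],[0,0.05,0.01]],[[2.7,-2.55,0.3],[0,0.05,0.01]],[[2.7,-2.6,0.4],[-0.01,0.05,0.01]]]' 8.54 20
python3 -m crank '[[[2.6,-2.6,0.5],[0,0.05,0.01]],[[2.6,-2.6,0.6],[0,0.05,0.01]],[[2.5,-2.7,0.7],[0,0.05,0.01]],[[2.4,-2.7,0.8],[-0.01,0.05,0.01]],[[2.3,-2.7,0.9],[-0.01,0.05,0.01]]]'
python3 - <<'E'
from h import *
st();plan(*target(.5535,-.226,.150,.15),6)
E
```

```text
clock: 0.6
tcp_pos: [0.2901, -0.4884, 0.2378]
orientation: [-3.07, -0.359, -0.389]
contact_force: [0.7, -0.1, 0.6]
grip_width: 0.0857
gripper_force: 0.0
clock: 1.1
tcp_pos: [0.3877, -0.331, 0.2476]
orientation: [-2.993, -0.267, -0.767]
contact_force: [1.1, -0.4, 0.3]
grip_width: 0.0853
gripper_force: 0.0
t 1.1 s,t,z [ 0.3483 -0.3723  0.2476] F [ 1.1 -0.4  0.3] w 0.08531755510946067 0.0
[1.86, -2.31, 1.01] [-0.006, 0.039, 0.009]
[1.79, -2.33, 1.07] [-0.006, 0.039, 0.009]
[1.73, -2.35, 1.12] [-0.006, 0.039, 0.009]
[1.66, -2.37, 1.18] [-0.006, 0.039, 0.009]
[1.6, -2.4, 1.23] [-0.006, 0.039, 0.009]
[1.53, -2.42, 1.27] [-0.006, 0.039, 0.009]
```

```bash
python3 -m crank '[[[1.9,-2.3,1.0],[-0.01,0.04,0.01]],[[1.8,-2.3,1.1],[0,0.04,0.01]],[[1.7,-2.3,1.1],[-0.01,0.04,0.01]],[[1.7,-2.4,1.2],[0,0.04,0.01]],[[1.5,-2.4,1.2],[-0.01,0.04,0.01]]]' >/dev/null
python3 -m crank '[[[0,0,0],[0,0,0]],[[0,0,0],[0,0,0]]]' >/dev/null
python3 - <<'E'
from h import *
o=st();plan(*target(.5535,-.226,.150,.15),1)
p,d=optics.grab_frame("wrist");np.savez("w1.npz",p=p,d=d,q=o["tcp_pos"],r=o["orientation"])
cv2.imwrite("pics/w1.png",cv2.resize(p[...,::-1],(800,600),interpolation=cv2.INTER_CUBIC))
E
```

```text
t 1.8 s,t,z [ 0.4452 -0.2518  0.2472] F [-0.4  0.1  0.2] w 0.08566209394573052 0.0
[1.61, -2.56, 1.33] [-0.006, 0.034, 0.007]
```

View pics/w1.png

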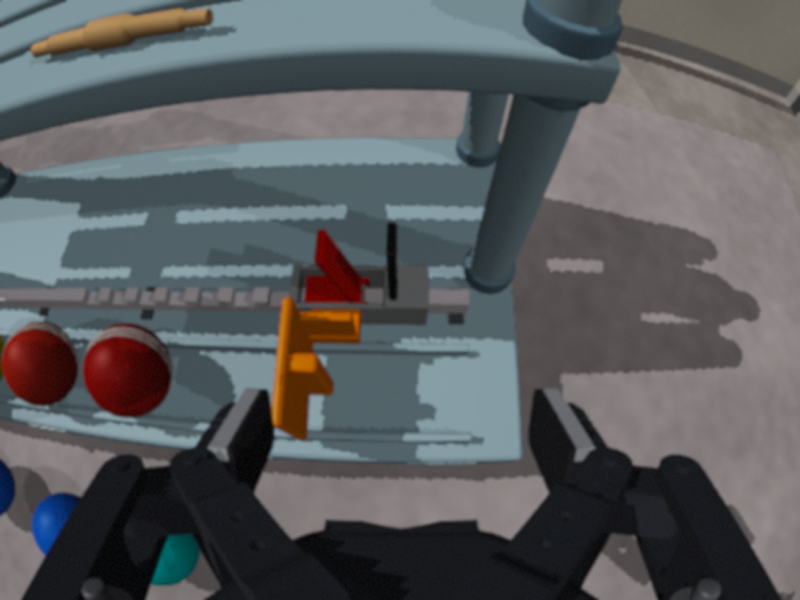

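The wrist view (shown at 800x600) has the black tab upright from (392,225) to (392,298) and the red lever from its tip at (318,233) to its base at (362,298), on the carriage. The orange plate is at (288,365), and nothing blocks the approach.

```bash
cat >> h.py <<'E'
def wray(N,u,v,M):
    f=192/np.tan(np.radians(M["vertical_fov"]/2));x,y=u-M["cx"],v-M["cy"];rr=np.hypot(x,y);th=rr/f
    k=np.array([np.sin(th)*x/rr,np.sin(th)*y/rr,np.cos(th)]);H=M["hand_eye"];Q=Ro.from_rotvec(N["r"])
    o=N["q"]+Q.apply(H[:3,3]);return o,Q.apply(H[:3,:3]@k),k
def wonz(N,u,v,Z,M):
    o,d,k=wray(N,u,v,M);p=o+d*(Z-o[2])/d[2];return np.round([p@ex,p@ey,Z],4)
def wdep(N,u,v,M):
    o,d,k=wray(N,u,v,M);z=np.median(N["d"][int(v)-1:int(v)+2,int(u)-1:int(u)+2]);p=o+d*z/k[2];return np.round([p@ex,p@ey,p[2]],4)
E
python3 - <<'E'
from h import *
N=np.load("w1.npz");M=optics.camera_model("wrist");c=.64
for l,u,v,Z in[("blk outer top",397,224,.174),("blk inner top",387,225,.174),("red top L",316,234,.168),("red top R",324,231,.168),("rail L",100,298,.09),("rail r",465,298,.09),("plate top front L",274,430,.16),("plate top back L",281,300,.16),("deck R end",517,330,.07),("gutterrib",440,438,.082)]:print(l,wonz(N,u*c,v*c,Z,M))
for u,v in[(392,240),(392,260),(392,280),(325,245),(345,275),(288,360),(410,310)]:print(u,v,wdep(N,u*c,v*c,M))
E
```

```text
blk outer top [ 0.5614 -0.2484  0.174 ]
blk inner top [ 0.5607 -0.2425  0.174 ]
red top L [ 0.5583 -0.1994  0.168 ]
red top R [ 0.5604 -0.2041  0.168 ]
rail L [0.5493 0.0099 0.09  ]
rail r [ 0.5508 -0.2985  0.09  ]
plate top front L [ 0.4421 -0.1832  0.16  ]
plate top back L [ 0.5182 -0.1804  0.16  ]
deck R end [ 0.5327 -0.3418  0.07  ]
gutterrib [ 0.4485 -0.2787  0.082 ]
392 240 [ 0.5512 -0.2456  0.1727]
392 260 [ 0.5403 -0.2457  0.1684]
392 280 [ 0.5405 -0.2452  0.1412]
325 245 [ 0.5541 -0.2044  0.1619]
345 275 [ 0.5495 -0.2136  0.1298]
288 360 [ 0.4828 -0.1873  0.1564]
410 310 [ 0.5353 -0.2573  0.1036]
```

```bash
python3 -m crank '[[[0.8,-1.1,0.7],[0,0.02,0]],[[0.7,-1.2,0.6],[0,0.01,0]],[[0,0,0],[0,0,0]],[[0,0,0],[0,0,0]]]' >/dev/null
python3 - <<'E'
from h import *
st();plan(*target(.552,-.225,.150,.08),3);plan(*target(.552,-.225,.150,0),1)
E
```

```text
t 2.25 s,t,z [ 0.4648 -0.2303  0.2475] F [-1.  -0.5  0.8] w 0.08553240873221384 0.0
[-0.01, -0.17, 2.33] [-0.001, 0.001, 0.002]
[-0.01, -0.17, 2.33] [-0.001, 0.001, 0.002]
[-0.01, -0.17, 2.33] [-0.001, 0.001, 0.002]
[0.01, -0.46, 14.98] [-0.004, 0.003, 0.005]
```

```bash
python3 -m crank '[[[0,-0.3,3],[0,0,0]],[[0,-0.2,3],[0,0,0]],[[0,0,3],[0,0,0]],[[0,0,2],[0,0,0]],[[0,0,0],[0,0,0]]]'
python3 -m crank '[[[0,0,1.5],[0,0,0]],[[0,0,1.0],[0,0,0]],[[0,0,0.5],[0,0,0]],[[0,0,0.5],[0,0,0]],[[0,0,0],[0,0,0]]]'
python3 -m crank '[[[0,0,0],[0,0,0]],[[0,0,0],[0,0,0]]]' >/dev/null
python3 - <<'E'
from h import *
o=st();plan(*target(.552,-.236,.150,0),1)
p,d=optics.grab_frame("wrist");np.savez("w2.npz",p=p,d=d,q=o["tcp_pos"],r=o["orientation"])
cv2.imwrite("pics/w2.png",cv2.resize(p[...,::-1],(800,600),interpolation=cv2.INTER_CUBIC))
E
```

```text
clock: 2.75
tcp_pos: [0.5558, -0.1728, 0.1841]
orientation: [-2.891, -0.18, -1.059]
contact_force: [-0.4, -0.1, 0.2]
grip_width: 0.0858
gripper_force: 0.0
clock: 3.25
tcp_pos: [0.5778, -0.1726, 0.1687]
orientation: [-2.89, -0.192, -1.031]
contact_force: [-0.2, -0.2, 0.3]
grip_width: 0.0856
gripper_force: 0.0
t 3.45 s,t,z [ 0.5546 -0.236   0.1688] F [ 0.2 -0.7  0.7] w 0.08525778361250824 0.0
[-1.31, 0.1, 3.18] [-0.034, 0.047, 0.007]
```

View pics/w2.png

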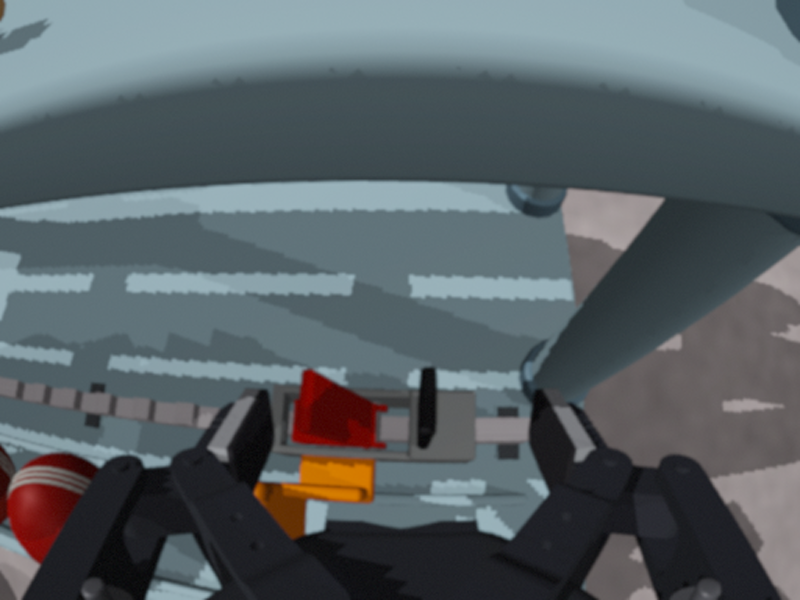

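Nothing touches: the red tab (310-380, 372-445) and the black tab (428, 370-445) lie between the open fingers. The arm stalled short of the commanded pose, so I'm checking for a joint limit.

Run:
```python
from h import *
o=st();print(np.round(o["joints"],3));lo=[-2.96,-.34,-1.41,.24,-1.37,.17,-2.96];hi=[2.96,2.1,1.46,2.44,4.51,1.92,2.96];print(np.round(np.minimum(o["joints"]-lo,np.array(hi)-o["joints"]),3))
z=Ro.from_rotvec(o["orientation"]).as_matrix();print(z, "lean",np.degrees(np.arccos(-z[2,2])))
```

```text
t 3.5 s,t,z [ 0.5547 -0.236   0.1687] F [-1.   0.9  0. ] w 0.08550488308862364 0.0
[ 0.823  0.325 -0.53   2.217 -1.366  0.17   0.239]
[ 2.137  0.665  0.88   0.223  0.004 -0.     2.721]
[[ 0.76762636  0.13921688  0.62559447]
 [ 0.09425043 -0.99003101  0.1046683 ]
 [ 0.63392952 -0.0213836  -0.77309515]] lean 39.36734992127447
```

Joints 5 and 6 are at their lower limits at this lean. Leaning less frees joint 6, so I'm going to 33°.

```bash
python3 -m crank '[[[0,0,-1.5],[0,-0.05,0]],[[0,0,-1],[0,-0.05,0]],[[0,0,0],[0,0,0]]]'
python3 - <<'E'
from h import *
o=st();print(np.round(o["joints"],3))
plan(*target(.552,-.226,.150,.03,33),2)
plan(*target(.552,-.226,.150,0,33),1)
E
```

```text
clock: 3.8
tcp_pos: [0.5682, -0.1736, 0.1855]
orientation: [-2.933, -0.204, -0.921]
contact_force: [0.3, -0.6, 0.6]
grip_width: 0.0853
gripper_force: 0.0
t 3.8 s,t,z [ 0.5452 -0.236   0.1855] F [ 0.3 -0.6  0.6] w 0.08532086850136503 0.0
[ 0.526  0.242 -0.201  2.194 -0.971  0.29  -0.204]
[-0.71, -0.47, 1.12] [-0.017, -0.017, 0.008]
[-0.7, -0.49, 1.12] [-0.017, -0.017, 0.008]
[-1.52, -0.85, 5.23] [-0.034, -0.034, 0.017]
```

```bash
python3 -m crank '[[[-0.7,-0.5,0.8],[-0.02,-0.02,0.01]],[[-0.7,-0.5,1.0],[-0.01,-0.01,0.01]],[[-0.1,0,1.2],[0,0,0]],[[0,0,1.2],[0,0,0]],[[0,0,0],[0,0,0]]]'
python3 - <<'E'
from h import *
o=st();print(np.round(o["joints"],3))
plan(*target(.552,-.226,.150,0,33),1)
E
```

```text
clock: 4.3
tcp_pos: [0.5757, -0.1614, 0.1385]
orientation: [-2.969, -0.159, -0.879]
contact_force: [-0.6, -0.3, 0.3]
grip_width: 0.0856
gripper_force: 0.0
t 4.3 s,t,z [ 0.5541 -0.2247  0.1385] F [-0.6 -0.3  0.3] w 0.0856407153709484 0.0
[ 0.475  0.323 -0.215  2.213 -1.104  0.173 -0.118]
[0.45, 0.13, 0.82] [-0.007, -0.0, -0.007]
```

```bash
python3 -m crank '[[[0,0,-0.3],[0,-0.05,0]],[[0,0,0],[0,-0.03,0]],[[0,0,0],[0,0,0]]]'
python3 - <<'E'
from h import *
o=st();print(np.round(o["joints"],3))
plan(*target(.552,-.236,.150,0,28),1)
E
```

```text
clock: 4.6
tcp_pos: [0.5759, -0.1619, 0.1429]
orientation: [-3.003, -0.165, -0.777]
contact_force: [0.1, -0.2, -0.2]
grip_width: 0.0855
gripper_force: 0.0
t 4.6 s,t,z [ 0.5542 -0.2252  0.1429] F [ 0.1 -0.2 -0.2] w 0.08551168857540592 0.0
[ 0.219  0.307  0.063  2.182 -0.871  0.275 -0.385]
[0.12, 1.09, 1.16] [-0.007, -0.018, -0.004]
```

```bash
python3 -m crank '[[[0.1,0.3,0.6],[-0.01,-0.02,0]],[[0,0.4,0.5],[0,0,0]],[[0,0.4,0],[0,0,0]],[[0,0,0],[0,0,0]]]'
python3 - <<'E'
from h import *
o=st();print(np.round(o["joints"],3))
plan(*target(.552,-.236,.150,0,28),1)
E
```

```text
clock: 5.0
tcp_pos: [0.5817, -0.1735, 0.1326]
orientation: [-3.021, -0.157, -0.748]
contact_force: [-0.2, 0.8, 0.3]
grip_width: 0.0854
gripper_force: 0.0
t 5.0 s,t,z [ 0.5587 -0.2374  0.1326] F [-0.2  0.8  0.3] w 0.08544580654172601 0.0
[ 0.204  0.339  0.093  2.158 -0.84   0.281 -0.412]
[0.22, -0.14, 0.05] [0.004, 0.003, -0.008]
```

Close enough. Closing the jaws now.

```bash
python3 -m crank '[[[0.2,-0.1,0],[0,0,0]],[[0,0,0],[0,0,0]],[[0,0,0],[0,0,0]],[[0,0,0],[0,0,0]],[[0,0,0],[0,0,0]]]' 2.0 20
python3 -m crank '[[[0,0,0],[0,0,0]],[[0,0,0],[0,0,0]],[[0,0,0],[0,0,0]]]'
python3 - <<'E'
from h import *
o=st();print(np.round(o["joints"],3))
p,d=optics.grab_frame("wrist");np.savez("w3.npz",p=p,d=d,q=o["tcp_pos"],r=o["orientation"])
cv2.imwrite("pics/w3.png",p[...,::-1])
E
```

```text
clock: 5.5
tcp_pos: [0.584, -0.1703, 0.1342]
orientation: [-3.02, -0.16, -0.748]
contact_force: [-3.3, 2.8, 5.5]
grip_width: 0.0265
gripper_force: 20.1
clock: 5.8
tcp_pos: [0.5839, -0.1703, 0.1342]
orientation: [-3.02, -0.16, -0.747]
contact_force: [-2.6, 3.4, 5.8]
grip_width: 0.0266
gripper_force: 20.1
t 5.8 s,t,z [ 0.5613 -0.2345  0.1342] F [-2.6  3.4  5.8] w 0.026602707667527953 20.05749973451543
[ 0.191  0.337  0.1    2.155 -0.833  0.285 -0.423]
```

View pics/w3.png

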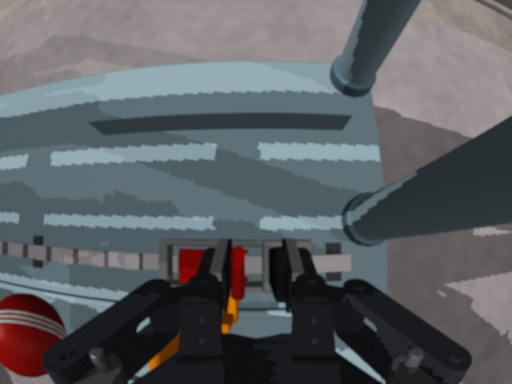

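The opening is 26.6 mm at 20 N, so the lever is fully squeezed between the pads, with red at (238,270) and black at (280,268). Sliding now.

```bash
python3 -m crank '[[[0,-0.8,0],[0,0,0]],[[0,-1.2,0],[0,0,0]],[[0,-1.2,0],[0,0,0]],[[0,-1.2,0],[0,0,0]],[[0,-0.8,0],[0,0,0]]]'
python3 - <<'E'
from h import *
o=st();print(np.round(o["joints"],3));q=o["tcp_pos"];R=Ro.from_rotvec(o["orientation"]);print(R.as_matrix()[:,1]@ex,R.as_matrix()[:,1]@ey)
plan(q@ex*ex+(-.0855)*ey+np.array([0,0,.1342]),Ro.from_rotvec([-3.02,-.16,-.747]),9)
E
```

```text
clock: 6.35
tcp_pos: [0.5787, -0.1216, 0.1343]
orientation: [-3.024, -0.154, -0.751]
contact_force: [1.0, -6.5, -0.5]
grip_width: 0.0265
gripper_force: 26.5
t 6.35 s,t,z [ 0.5615 -0.1855  0.1343] F [ 1.  -6.5 -0.5] w 0.02654181481715017 26.513296086341143
[ 0.054  0.306  0.135  2.208 -0.817  0.227 -0.532]
-0.010867583506360856 -0.9999367862505076
[-0.01, -1.11, -0.01] [0.001, -0.0, -0.0]
[-0.01, -1.11, -0.01] [0.001, -0.0, -0.0]
[-0.01, -1.11, -0.01] [0.001, -0.0, -0.0]
[-0.01, -1.11, -0.01] [0.001, -0.0, -0.0]
[-0.01, -1.11, -0.0] [0.001, -0.0, -0.0]
[-0.01, -1.11, -0.0] [0.001, -0.0, -0.0]
[-0.01, -1.11, -0.0] [0.001, -0.0, -0.0]
[-0.01, -1.11, -0.0] [0.001, -0.0, -0.0]
[-0.01, -1.11, -0.0] [0.001, -0.0, -0.0]
```

```bash
python3 -m crank '[[[0,-1.2,0],[0,-0.01,0]],[[0,-1.2,0],[0,-0.01,0]],[[0,-1.2,0],[0,-0.01,0]],[[0,-1.2,0],[0,0,0]],[[0,-1.2,0],[0,0,0]]]'
python3 - <<'E'
from h import *
o=st();print(np.round(o["joints"],3))
q=o["tcp_pos"];plan(q@ex*ex-.0855*ey+ez*.1342,Ro.from_rotvec(o["orientation"]),4)
E
```

```text
clock: 6.85
tcp_pos: [0.5719, -0.0627, 0.1341]
orientation: [-3.037, -0.152, -0.705]
contact_force: [-3.0, -7.5, 2.5]
grip_width: 0.0262
gripper_force: 26.7
t 6.85 s,t,z [ 0.5614 -0.1263  0.1341] F [-3.  -7.5  2.5] w 0.02624651246782419 26.678453281056136
[-0.221  0.287  0.295  2.24  -0.702  0.222 -0.771]
[-0.01, -1.02, -0.01] [0.0, 0.0, 0.0]
[-0.01, -1.02, -0.01] [0.0, 0.0, 0.0]
[-0.01, -1.02, -0.01] [0.0, 0.0, 0.0]
[-0.01, -1.02, -0.01] [0.0, 0.0, 0.0]
```

```bash
python3 -m crank '[[[0,-1,0],[0,0,0]],[[0,-1,0],[0,0,0]],[[0,-0.8,0],[0,0,0]],[[0,-0.6,0],[0,0,0]],[[0,0,0],[0,0,0]]]'
python3 -m crank '[[[0,0,0],[0,0,0]],[[0,0,0],[0,0,0]]]' >/dev/null
python3 - <<'E'
from h import *
o=st();print(np.round(o["joints"],3))
q=o["tcp_pos"];plan(q@ex*ex-.0855*ey+ez*.1342,Ro.from_rotvec(o["orientation"]),1)
T,d=optics.grab_frame("top")
c=T[140:250,140:430,::-1];cv2.imwrite("pics/c3.png",cv2.resize(c,None,fx=2.75,fy=2.75,interpolation=cv2.INTER_CUBIC))
E
```

```text
clock: 7.35
tcp_pos: [0.5681, -0.0273, 0.1341]
orientation: [-3.035, -0.156, -0.704]
contact_force: [-5.6, -3.7, 6.7]
grip_width: 0.0264
gripper_force: 24.2
t 7.55 s,t,z [ 0.5615 -0.0906  0.134 ] F [-6.1 -3.3  5.6] w 0.026278976960459263 23.652412542141974
[-0.359  0.279  0.361  2.261 -0.673  0.205 -0.87 ]
[0.0, -0.51, -0.02] [0.0, 0.0, 0.0]
```

View pics/c3.png

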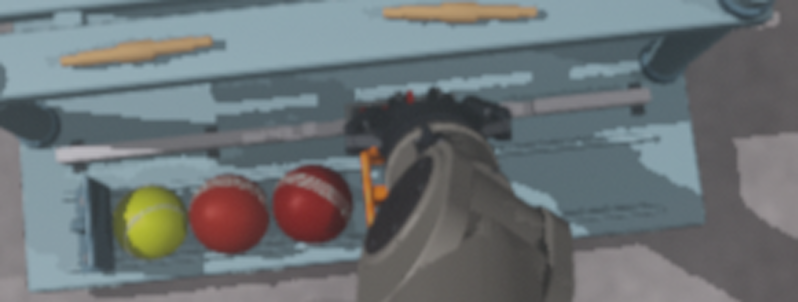

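The top view shows the divider face at about x=362 in the crop, with the balls at (312,204), (228,214) and (152,222), almost in a row against the stop. Bails and bottle are untouched. Five mm remain, then I release.

```bash
python3 -m crank '[[[0,-0.3,0],[0,0,0]],[[0,-0.2,0],[0,0,0]],[[0,0,0],[0,0,0]],[[0,0,0],[0,0,0]]]'
python3 - <<'E'
from h import *
st()
E
```

```text
clock: 8.0
tcp_pos: [0.5677, -0.0234, 0.1341]
orientation: [-3.036, -0.154, -0.704]
contact_force: [-4.9, -4.7, 5.4]
grip_width: 0.0266
gripper_force: 25.2
t 8.0 s,t,z [ 0.5615 -0.0867  0.1341] F [-4.9 -4.7  5.4] w 0.026552796725938205 25.202054916881025
```

```bash
python3 -m crank '[[[0,0,0],[0,0,0]],[[0,0,0],[0,0,0]],[[0,0,0],[0,0,0]],[[0,0,0],[0,0,0]],[[0,0,0],[0,0,0]]]' 8.54 20
python3 - <<'E'
from h import *
o=st();print(np.round(o["joints"],3))
p,d=optics.grab_frame("wrist");np.savez("w4.npz",p=p,d=d,q=o["tcp_pos"],r=o["orientation"])
cv2.imwrite("pics/w4.png",cv2.resize(p[200:330,130:390,::-1],None,fx=3,fy=3,interpolation=cv2.INTER_CUBIC))
E
```

```text
clock: 8.5
tcp_pos: [0.5684, -0.0214, 0.134]
orientation: [-3.034, -0.159, -0.704]
contact_force: [0.4, 0.4, 0.7]
grip_width: 0.0855
gripper_force: 0.0
t 8.5 s,t,z [ 0.5624 -0.0848  0.134 ] F [0.4 0.4 0.7] w 0.08548207129414168 0.0
[-0.381  0.279  0.371  2.262 -0.668  0.203 -0.883]
```

View pics/w4.png

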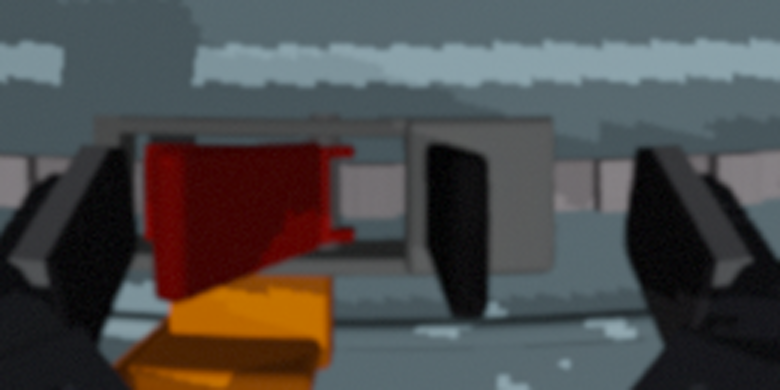

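The red lever looks fully sprung out and the jaws are clear of both tabs. I'll check the tab spacing numerically.

Run:
```python
from h import *
N=np.load("w4.npz");M=optics.camera_model("wrist")
for l,u,v,Z in[("red top a",147,150,.168),("red top b",158,295,.168),("blk a",487,158,.174),("blk b",487,312,.174)]:
    for Z in(Z,):print(l,wonz(N,130+u/3,200+v/3,Z,M))
N=np.load("w2.npz")
print("w2 (latched) for comparison")
for l,u,v,Z in[("red a",306,371,.168),("red b",293,442,.168),("blk a",435,369,.174),("blk b",433,440,.174)]:print(l,wonz(N,u*.64,v*.64,Z,M))
```

```text
red top a [ 0.5653 -0.0507  0.168 ]
red top b [ 0.5439 -0.052   0.168 ]
blk a [ 0.5645 -0.0992  0.174 ]
blk b [ 0.543  -0.0991  0.174 ]
w2 (latched) for comparison
red a [ 0.5629 -0.2014  0.168 ]
red b [ 0.537  -0.1987  0.168 ]
blk a [ 0.5634 -0.2473  0.174 ]
blk b [ 0.5392 -0.2469  0.174 ]
```

The tab spread is 48 mm, as in the latched start pose, and the divider has moved about 0.148-0.150, so the latch is home. Retreating.

```bash
python3 -m crank '[[[0,-0.4,0],[0,0,0]],[[0,0,-1.5],[0,0,0]],[[0,0,-2.5],[0,0,0]],[[0,0,-3.5],[0,0,0]],[[0,0,-3.5],[0,0,0]]]'
python3 -m crank '[[[0,0,-3.5],[0,0,0]],[[-3,0,-3],[0,0,0]],[[-4,0,-2],[0,0,0]],[[-4,0,-1],[0,0,0]],[[-4,0,0],[0,0,0]]]'
python3 -m crank '[[[-4,0,0],[0,0,0]],[[-3,0,0],[0,0,0]],[[0,0,0],[0,0,0]],[[0,0,0],[0,0,0]],[[0,0,0],[0,0,0]]]'
python3 - <<'E'
from h import *
st()
T,d=optics.grab_frame("top");S,_=optics.grab_frame("side")
c=T[40:250,100:430,::-1];a=cv2.resize(c,None,fx=1.7,fy=1.7,interpolation=cv2.INTER_CUBIC)
b=cv2.resize(S[130:320,200:330,::-1],None,fx=1.7,fy=1.7,interpolation=cv2.INTER_CUBIC)
h=max(a.shape[0],b.shape[0]);pad=lambda i:cv2.copyMakeBorder(i,0,h-i.shape[0],0,0,cv2.BORDER_CONSTANT)
cv2.imwrite("pics/f.png",np.hstack([pad(a),pad(b)]))
E
```

```text
clock: 9.05
tcp_pos: [0.5231, -0.0205, 0.2249]
orientation: [-3.033, -0.162, -0.7]
contact_force: [-0.5, 1.2, 1.1]
grip_width: 0.0853
gripper_force: 0.0
clock: 9.55
tcp_pos: [0.4015, -0.0332, 0.2677]
orientation: [-3.027, -0.176, -0.703]
contact_force: [-0.5, -0.2, 0.8]
grip_width: 0.0854
gripper_force: 0.0
clock: 10.05
tcp_pos: [0.3851, -0.0374, 0.2701]
orientation: [-3.026, -0.182, -0.706]
contact_force: [0.0, -0.5, 0.7]
grip_width: 0.0858
gripper_force: 0.0
t 10.05 s,t,z [ 0.3785 -0.0802  0.2701] F [ 0.  -0.5  0.7] w 0.0857617441100142 0.0
```

View pics/f.png

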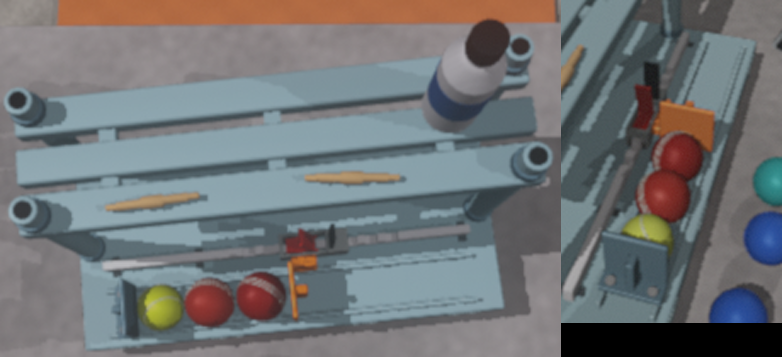

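The balls stand in a row at (162,306), (208,302) and (261,296), between the stop and the divider at (292,288), with only a few mm of play. The lever is released, the bottle and bails haven't moved, and the arm is clear.

```bash
python3 -c "
from bench import r
print(r.hand_in())"
```

```text
the job is handed in; nothing more can be done
None
```

I handed the job in at about 10 s: the divider is latched at the 150 mm notch, holding the three balls in a row against the end stop with roughly 9 mm of play by camera estimate. The bottle and bails were not touched.

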